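Run the good clamp knob home, back off the cross-threaded one

ROBOT

A 6-joint arm with a two-finger parallel gripper is mounted at the origin on the work surface. World frame = base frame: x ahead of the robot, y to its left, z up, the work surface at z = 0. Lengths are in mm, angles in rad, forces in N, time in s.
With the tool pointing down it reaches from about 350 to 975 mm from the base axis. Payload 7.1 kg.
Tool frame: the origin (TCP) lies at the very end of the fingers, on their centre line; the grasp point (between the pads) lies 19 mm behind it; y points along the fingers, z is the direction in which the jaws open and shut, and the axes are right-handed (so a half turn about y gives the same grasp; the last joint's range is limited). The gripper opens to 88 mm and grips with 3 to 60 N. Pads are 20 mm wide; open, the fingers measure 115 mm over their backs; the gripper's body (75 mm by 178 mm) begins 61 mm behind the grasp point.
Start: joints at [-1.256, 0.423, 1.63, -0, 1.089, -0.019], TCP at [204.789, -590.48, 222.675] pointing down, gripper open.
Joint ranges: [-3, 3], [-0.9, 2.11], [0.09, 2.58], [-1.31, 4.45], [0.11, 2.69], [-2.54, 2.54]. Speed limits (rad/s): [2.39, 2.39, 3.01, 3.14, 3.14, 3.14].

INTERFACE

Orientations are given as a rotation vector (axis times angle).
In Python, from workcell import ctrl gives the robot as it stands.
- The arm moves only by the shell command python3 -m jog 'ROWS'. ROWS is JSON, a list of rows, each a list of 3 entries, a list of its own where there are three numbers: the opening, from 0 (shut) to 1 (fully open), then the shift along the tool's x, y, z in cm, then the turn, a rotation vector about the tool's x, y, z in rad. In form: [[claw, [dx, dy, dz], [wx, wy, wz]], ...]. A call has 1 to 8 rows; each row is the pose to reach, as a shift and turn from the pose commanded when the call began, along the tool's axes at that moment; what a row does not reach only later rows make up. A row lasts 1/10 s, in which the tool goes at most 50 mm and 8.59 degrees, less where a joint would pass 70% of its speed; a pose out of reach is approached as far as the arm can. A call with a gripper value outside its range is refused whole. The fingers move at their own pace and stop on an object; the grip force is fixed at half the most. Time passes only in rows, so rows that repeat a pose let the fingers close. It gives the time, the measured TCP pose, the force and the opening at its end, in the units of the state.
- ctrl.get_obs(): the state, without advancing time (a new reading comes with each control period).
- ctrl.get_image(name): name is "scene" or "top" or "wrist"; returns a dict with "color" (400x640x3 uint8, red, green, blue), "z_map" (400x640 float32, mm along the optical axis (not along the pixel's ray), 0 where there is no reading), "fx", "fy", "cx", "cy" (pixels), "pose" (4x4, takes a point from camera to world coordinates). Camera axes: x right, y down, z forward; pixel columns grow to the right and rows downward; lengths in mm; the calibration is good to about 2 mm. The wrist camera is an equidistant fisheye: a pixel r from the principal point sees the ray r / f radians off the axis. A picture is of the moment at which its call begins.
- ctrl.close_job(): hands the job in, once; it reports no verdict.
The state is a dict: "t": time; "qpos": joint angles; "qvel": joint speeds; "joint_torque": joint torques, N m; "ee_pos": TCP position; "orientation": TCP orientation; "ft_force": force on the tool from outside, world axes, zero at the start; "moment": the same for the moment, N m; "width": finger opening in mm.
Only numpy, scipy, OpenCV 4.12 (cv2) and the standard library are available. Lean on these libraries where they do the work, as an engineer would, in place of code of your own. Each camera call takes 0.05 s, during which the arm holds its last target.

TASK

One of the two black hand knobs on the saw-blade clamp has started with its threads crossed. Start each knob gently clockwise by hand: the one that runs freely is screwed fully home onto the bar; the one that binds early must be felt to bind, not be forced, and be unscrewed right back to its stop. Leave everything else on the bench where it is.

Things in the scene. Friction and masses are not known exactly. Their poses are not given: they have to be found in the camera images.
- jig: Saw-blade clamp, fixed to the bench: steel base plate 170 x 280 x 20 mm, a toothed blade of 155 mm diameter lying on it, and across the top an aluminium bar 36 x 245 mm whose upper face is 47 mm above the bench. The bar runs along the jig's y axis. Origin: centre of the underside, z up.
- knob_left: Black hand knob at the bar's +y end, 100 mm from its middle: round skirt 38 mm in diameter, 8 mm tall, with an upright grip bar on it 52 mm long, 14 mm thick, 34 mm tall. Origin: centre of the underside; x along the grip bar, z up. It turns about z and sinks 2.5 mm per rad clockwise: underside 53 mm above the bench at joint 0, on the bar at 47 mm when home. It stays as left.
- knob_right: The same knob at the -y end of the bar, 200 mm from the other. Nothing tells by sight which of the two is crossed; it differs from start to start.
- grip_left (a point): Where to hold the left knob: on its axis, 32 mm above its underside and 24 mm above the top of its skirt, 10 mm below the top of the grip bar. Axes as the knob's.
- grip_right (a point): The same point on the right knob.
- screw_left (a joint): Turn of the left knob in rad, growing clockwise seen from above. 0 = unscrewed to its stop, grip bar along the jig's x axis; 2.4 = fully home, a solid stop. Starts at 0.25 to 0.5. A good thread runs with a steady drag of about 0.05 N m. A crossed one also does, until it begins to bind somewhere between 0.75 and 1.15 (see threads).
- screw_right (a joint): The same for the right knob.
- threads: Threaded inserts inside the jig, out of sight, one body for both screws; origin as the jig's. Where a crossed thread binds, the torque rises by about 1 N m per rad, solid some 0.5 rad later; it springs back when eased and unscrews freely to 0. Over 0.4 N m strips it; 0.1 to 0.2 N m is enough to feel it.
- oil_bottle: Bystander: grey plastic bottle, 60 mm diameter, 150 mm tall, loose. Origin: centre of its underside.
- flange: Bystander: steel flange ring, 80 mm diameter, 14 mm thick, lying flat, loose. Origin: centre of its underside.
- spanner: Bystander: spanner 170 mm long lying flat, loose. Origin: under its middle.
- tin: Bystander: open tin box 110 x 80 x 35 mm, loose. Origin: centre of its underside.
- stem_left: The left knob's threaded steel stem, 12 mm in diameter, mostly hidden inside knob and jig. It turns with the knob but does not sink with it. Origin: on the knob's axis at the level of the bar's upper face.
- stem_right: The same for the right knob.

How it is judged (in metres and radians):
On the way:
1. the crossed knob has been turned far enough to feel it bind (at least about 0.05 N m on its thread) (contact force between any of stem_left, stem_right and threads above 1.2 N), for 0.05 s.
At the end, for the whole second after the job is handed in: The good knob is home (turned past 2.25 of its 2.4 rad), the crossed one is unscrewed to its stop (within 0.15 rad), both at rest and let go (((value of joint screw_left above 2.25 rad and value of joint screw_right below 0.15 rad) or (value of joint screw_right above 2.25 rad and value of joint screw_left below 0.15 rad)) and velocity of joint screw_left between -0.05 and 0.05 rad/s and velocity of joint screw_right between -0.05 and 0.05 rad/s); the robot touches nothing.
It fails at once if a crossed thread is forced (more than about 0.45 N m, 10 N at the thread) (contact force between any of stem_left, stem_right and threads above 10 N).
It fails at once if a bystander is pushed more than 30 mm (distance of any of oil_bottle, flange, spanner, tin from where it was at the start of the episode above 0.03 m).
It also fails if it takes over 67 s, if anything falls off the work surface, if the arm or the gripper's body presses on something with over 40 N, if the wrist force passes 120 N, or if a joint passes its speed limit or range.

## Working session

There is one attempt and no reset: what is moved stays moved. The work goes in short steps, Python scripts to look and compute and a shell command to move; the robot and the scene stay as the last step left them, time stands still between calls to the robot, and variables do not carry over. Pictures are saved under pics/ and viewed, and the job is handed in when it is done.

```bash
mkdir -p pics; ls; python3 - <<'E'
from workcell import ctrl
import cv2,numpy as np
o=ctrl.get_obs()
for k,v in o.items(): print(k,np.round(v,3))
for n in("top","scene"):
    im=ctrl.get_image(n); cv2.imwrite(f"pics/{n}0.png",im["color"][:,:,::-1]); print(n,im["fx"],im["cx"],im["cy"],np.round(im["pose"],3).tolist())
    np.savez(f"{n}0.npz",**im)
E
```

```text
pics
t 0.0
qpos [-1.256  0.424  1.631 -0.     1.089 -0.019]
qvel [ 0.001  0.     0.    -0.    -0.    -0.   ]
joint_torque [ 3.0000e-03 -5.4462e+01 -2.7367e+01  6.4000e-02  2.3000e-02 -0.0000e+00]
ee_pos [ 204.626 -589.98   221.908]
orientation [-0.344  2.042 -2.039]
ft_force [-0.427 -0.061  0.453]
moment [ 0.039  0.034 -0.016]
width 87.93
top 401.8764658505263 313.63890008141215 200.3314992115741 [[-0.022, -0.978, 0.208, 311.026], [-1.0, 0.022, -0.006, 5.136], [0.002, -0.208, -0.978, 1410.463], [0.0, 0.0, 0.0, 1.0]]
scene 374.6985602020231 320.4225739782962 207.77650258766775 [[-0.203, 0.837, -0.509, 1087.147], [0.979, 0.173, -0.106, 101.881], [-0.001, -0.52, -0.854, 943.826], [0.0, 0.0, 0.0, 1.0]]
```

View pics/top0.png

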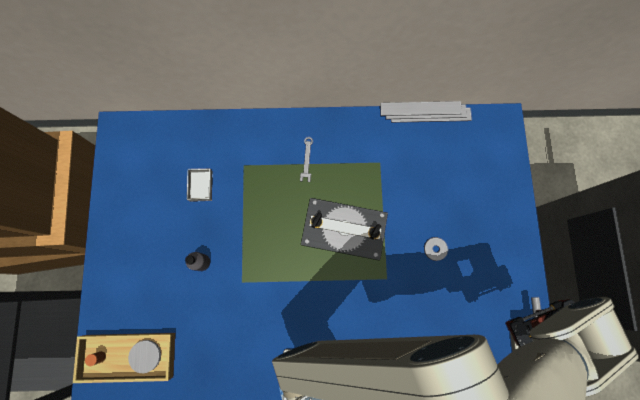

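View pics/scene0.png

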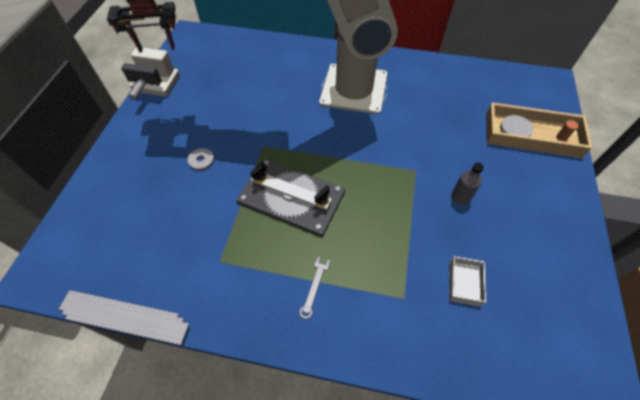

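```bash
cat > h.py <<'E'
import numpy as np,cv2
def cloud(im):
    h,w=im["z_map"].shape; u,v=np.meshgrid(np.arange(w),np.arange(h)); z=im["z_map"]
    P=np.stack([(u-im["cx"])/im["fx"]*z,(v-im["cy"])/im["fy"]*z,z,np.ones_like(z)],-1)
    return (P@im["pose"].T)[...,:3]
def ray(im,u,v,z):
    d=im["pose"][:3,:3]@np.array([(u-im["cx"])/im["fx"],(v-im["cy"])/im["fy"],1]); o=im["pose"][:3,3]
    return o+d*(z-o[2])/d[2]
E
python3 - <<'E'
from h import *
for n,(x0,x1,y0,y1) in dict(top=(295,395,190,265),scene=(230,350,150,240)).items():
    im=dict(np.load(n+"0.npz")); c=im["color"]; P=cloud(im)
    cv2.imwrite(f"pics/{n}0z.png",cv2.resize(c[y0:y1,x0:x1,::-1],None,fx=7 if n=="top" else 6,fy=7 if n=="top" else 6,interpolation=cv2.INTER_CUBIC))
    m=np.zeros(c.shape[:2],bool); m[y0:y1,x0:x1]=1
    mx=c.max(2)
    for lo,hi,dark in((56,110,1),(38,54,0),(12,28,0)):
        k=m&(P[...,2]>lo)&(P[...,2]<hi)
        if dark:k&=mx<70
        nn,lab,st,ce=cv2.connectedComponentsWithStats(k.astype(np.uint8))
        for i in range(1,nn):
            if st[i,4]>8:
                q=P[lab==i]; print(n,lo,st[i,4],ce[i].round(1),q.mean(0).round(1),q.min(0).round(),q.max(0).round())
        if lo==38:
            q=P[k&(c.min(2)>130)]
            if len(q)>20: print("bar",len(q),cv2.minAreaRect(q[:,:2].astype(np.float32)))
        if lo==12:
            q=P[m&(P[...,2]>12)]; print("plate",cv2.minAreaRect(q[:,:2].astype(np.float32)))
E
```

```text
top 56 100 [316.4 220.3] [525.3 -11.2  82.9] [502. -28.  56.] [549.   7. 104.]
top 56 118 [374.5 231.5] [ 483.9 -203.9   80.5] [ 461. -222.   56.] [ 507. -188.   99.]
top 38 17 [310.5 220.8] [530.4   8.4  45. ] [513.  -0.  41.] [548.  14.  52.]
top 38 530 [344.7 227.3] [ 504.9 -107.9   46.5] [ 470. -199.   39.] [539.  -6.  54.]
top 38 10 [377.8 237.4] [ 467.9 -219.5   45.6] [ 463. -224.   40.] [ 476. -209.   51.]
bar 510 ((503.75775146484375, -107.75617980957031), (241.8783721923828, 46.30204772949219), 75.89448547363281)
top 12 2971 [344.  229.3] [ 502.3 -107.6   20.1] [ 397. -262.   12.] [616.  43.  28.]
plate ((442.79620361328125, -94.59620666503906), (279.9159851074219, 299.8486022949219), 77.75569152832031)
scene 56 204 [259.2 171.6] [ 487.9 -203.    78.1] [ 462. -223.   56.] [ 509. -188.   97.]
scene 56 180 [322.6 195.1] [530.9  -8.1  79.1] [505. -26.  56.] [553.   6.  98.]
scene 38 732 [290.6 189.6] [ 509.4 -107.5   45.9] [ 470. -232.   38.] [548.  13.  53.]
bar 608 ((509.7394104003906, -90.78717041015625), (207.04489135742188, 37.819496154785156), 78.6626968383789)
scene 12 3365 [291.7 198.3] [ 520.6 -103.1   20. ] [ 395. -263.   12.] [618.  43.  28.]
plate ((743.633544921875, -87.75222778320312), (719.5016479492188, 313.3147277832031), 5.369219779968262)
```

View pics/top0z.png

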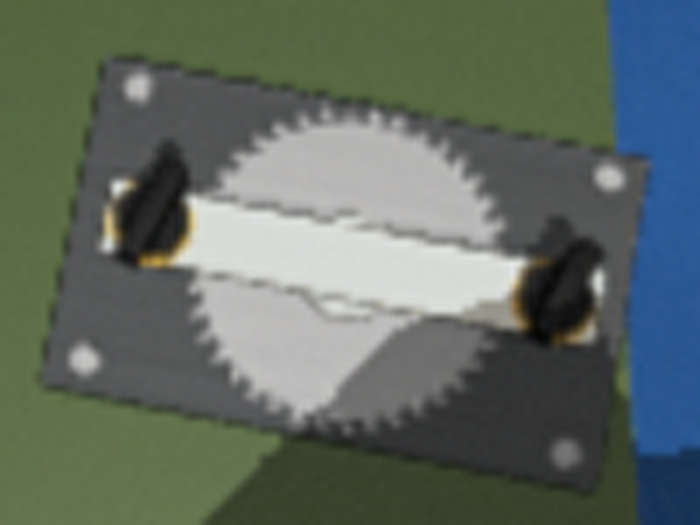

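View pics/scene0z.png

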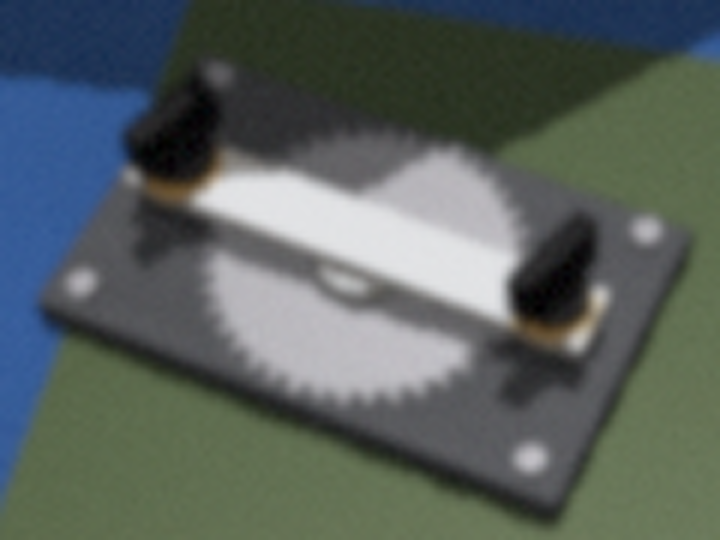

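```bash
python3 - <<'E'
from h import *
for n in("top","scene"):
    im=dict(np.load(n+"0.npz")); P=cloud(im);c=im["color"]
    m=(P[...,0]>380)&(P[...,0]<640)&(P[...,1]>-290)&(P[...,1]<70)
    q=P[m&(P[...,2]>14)&(P[...,2]<27)]; r=cv2.minAreaRect(q[:,:2].astype(np.float32)); print(n,"plate",r)
    for zc,(a,b) in (("R",(-230,-180)),("L",(-40,20))):
        k=m&(P[...,1]>a)&(P[...,1]<b)&(P[...,2]>68)&(c.max(2)<90)
        q=P[k]; print(zc,len(q),q.mean(0).round(1),cv2.minAreaRect(q[:,:2].astype(np.float32)))
E
```

```text
top plate ((505.7872619628906, -108.36534118652344), (279.8680114746094, 170.8846893310547), 77.83393096923828)
R 76 [ 483.5 -204.2   91.5] ((484.47796630859375, -205.44854736328125), (14.109870910644531, 51.18303680419922), 58.7853889465332)
L 71 [525.2 -10.3  92.1] ((525.9082641601562, -10.047622680664062), (13.968334197998047, 51.5042724609375), 59.064247131347656)
scene plate ((505.6894226074219, -109.23477172851562), (280.2299499511719, 172.2187042236328), 77.75092315673828)
R 149 [ 487.4 -205.    85.7] ((485.0442810058594, -205.90829467773438), (14.527965545654297, 51.86001205444336), 58.974266052246094)
L 140 [530.1 -10.   86.5] ((527.3740844726562, -11.753215789794922), (14.661210060119629, 51.41172790527344), 59.45917510986328)
```

```bash
cat >> h.py <<'E'
from scipy.spatial.transform import Rotation as Ro
def plan(tx,ty,tz,zdeg):
    "shift cm in tool axes, turn rotvec, for target TCP and jaw direction zdeg in world"
    from workcell import ctrl
    o=ctrl.get_obs(); R=Ro.from_rotvec(o["orientation"]).as_matrix()
    d=R.T@(np.array([tx,ty,tz])-o["ee_pos"])/10
    a=np.radians(zdeg); z=np.array([np.cos(a),np.sin(a),0]); y=np.array([0,0,-1.]); T=np.stack([np.cross(y,z),y,z],1)
    print("z dir deg",np.degrees(np.arctan2(R[1,2],R[0,2])).round(2),"q",np.round(o["qpos"],3),"pos",np.round(o["ee_pos"],1),"t",o["t"])
    print("R",R.round(3).tolist())
    print("shift cm",d.round(2),"turn",Ro.from_matrix(R.T@T).as_rotvec().round(3))
E
python3 - <<'E'
from h import *
for a in(59,-121): plan(526.8,-11.1,140,a)
E
```

```text
z dir deg -70.88 q [-1.256  0.424  1.631 -0.     1.089 -0.019] pos [ 204.6 -590.   222. ] t 0.1
R [[-0.945, -0.0, 0.328], [-0.328, 0.001, -0.945], [-0.0, -1.0, -0.001]]
shift cm [-49.4    8.26 -44.13] turn [ 1.000e-03 -2.267e+00 -2.000e-03]
z dir deg -70.88 q [-1.256  0.424  1.631 -0.     1.089 -0.019] pos [ 204.6 -590.   222. ] t 0.1
R [[-0.945, -0.0, 0.328], [-0.328, 0.001, -0.945], [-0.0, -1.0, -0.001]]
shift cm [-49.4    8.26 -44.13] turn [0.001 0.875 0.001]
```

```bash
R='[1,[-49.4,4,-44.1],[0,-2.267,0]]'; python3 -m jog '[[1,[-49.4,4,-44.1],[0,-2.267,0]],[1,[-49.4,4,-44.1],[0,-2.267,0]],[1,[-49.4,4,-44.1],[0,-2.267,0]],[1,[-49.4,4,-44.1],[0,-2.267,0]],[1,[-49.4,4,-44.1],[0,-2.267,0]],[1,[-49.4,4,-44.1],[0,-2.267,0]],[1,[-49.4,4,-44.1],[0,-2.267,0]],[1,[-49.4,4,-44.1],[0,-2.267,0]]]'; python3 -c "
from h import *
plan(526.8,-11.1,160,59)"
```

```text
t: 0.9
ee_pos: [399.5, -239.8, 198.4]
orientation: [-1.194, 1.232, -1.232]
ft_force: [1.5, -0.3, 0.5]
width: 87.9
z dir deg -1.78 q [-0.566  0.224  1.992  0.     0.926 -0.535] pos [ 399.5 -239.8  198.4] t 0.9
R [[-0.031, 0.0, 1.0], [-1.0, 0.0, -0.031], [-0.0, -1.0, 0.0]]
shift cm [-23.25   3.84  12.01] turn [-0.    -1.061 -0.   ]
```

```bash
python3 -m jog '[[1,[-23.2,3.8,12],[0,-1.06,0]],[1,[-23.2,3.8,12],[0,-1.06,0]],[1,[-23.2,3.8,12],[0,-1.06,0]],[1,[-23.2,3.8,12],[0,-1.06,0]],[1,[-23.2,3.8,12],[0,-1.06,0]],[1,[-23.2,3.8,12],[0,-1.06,0]],[1,[-23.2,3.8,12],[0,-1.06,0]],[1,[-23.2,3.8,12],[0,-1.06,0]]]';python3 -m jog '[[1,[0,0,0],[0,0,0]],[1,[0,0,0],[0,0,0]]]'; python3 - <<'E'
from h import *
from workcell import ctrl
plan(526.8,-11.1,65,59)
im=ctrl.get_image("wrist"); np.savez("w1.npz",**im); cv2.imwrite("pics/w1.png",im["color"][:,:,::-1]); print(ctrl.get_obs()["moment"],ctrl.get_obs()["ft_force"])
E
```

```text
t: 1.7
ee_pos: [527.4, -13.5, 160.0]
orientation: [-1.529, 0.428, -0.426]
ft_force: [-0.6, -1.0, -0.2]
width: 87.8
t: 1.9
ee_pos: [527.3, -14.7, 160.6]
orientation: [-1.527, 0.432, -0.432]
ft_force: [0.0, 0.2, -0.1]
width: 88.0
z dir deg 58.4 q [-0.05   0.367  1.892 -0.     0.883 -1.07 ] pos [527.3 -14.7 160.6] t 1.9
R [[0.852, -0.0, 0.524], [-0.524, -0.0, 0.852], [-0.0, -1.0, -0.0]]
shift cm [-0.24  9.56  0.28] turn [ 0.   -0.01 -0.  ]
[ 0.05958912 -0.14365126  0.00069543] [ 0.92763081 -0.40461113  0.47164264]
```

View pics/w1.png

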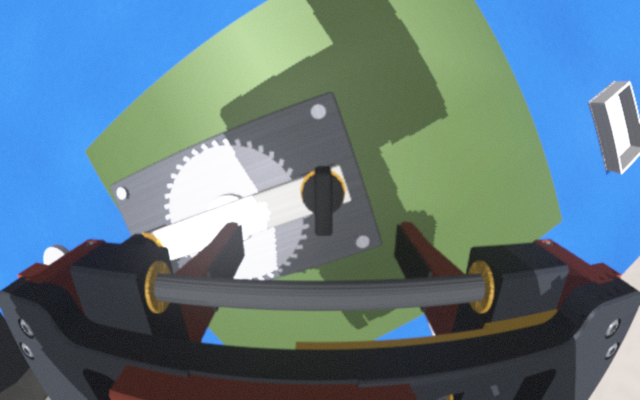

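```bash
python3 -m jog '[[1,[-0.24,3,0.28],[0,-0.01,0]],[1,[-0.24,6,0.28],[0,-0.01,0]],[1,[-0.24,8,0.28],[0,-0.01,0]],[1,[-0.24,9.45,0.28],[0,-0.01,0]],[1,[-0.24,9.45,0.28],[0,-0.01,0]],[1,[-0.24,9.45,0.28],[0,-0.01,0]],[1,[-0.24,9.45,0.28],[0,-0.01,0]]]'; python3 - <<'E'
from h import *
from workcell import ctrl
plan(526.8,-11.1,66,59)
im=ctrl.get_image("wrist"); cv2.imwrite("pics/w2.png",im["color"][:,:,::-1]); o=ctrl.get_obs();print(o["moment"],o["ft_force"])
E
```

```text
t: 2.65
ee_pos: [527.9, -10.8, 67.1]
orientation: [-1.529, 0.42, -0.423]
ft_force: [-0.2, -0.8, 0.2]
width: 87.8
z dir deg 59.16 q [-0.043  0.52   1.935  0.     0.684 -1.075] pos [527.9 -10.8  67.1] t 2.65
R [[0.859, 0.002, 0.513], [-0.513, -0.0, 0.859], [0.002, -1.0, 0.001]]
shift cm [-0.07  0.11 -0.08] turn [-0.001  0.003  0.002]
[ 0.0649761  -0.1517338  -0.00487539] [ 0.96657423 -0.03206559 -0.06731626]
```

View pics/w2.png

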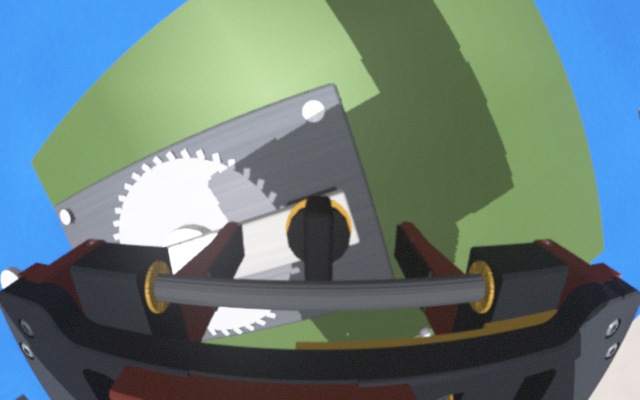

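```bash
python3 -m jog '[[0,[-0.05,0.1,-0.05],[0,0,0]],[0,[-0.05,0.1,-0.05],[0,0,0]],[0,[-0.05,0.1,-0.05],[0,0,0]],[0,[-0.05,0.1,-0.05],[0,0,0]],[0,[-0.05,0.1,-0.05],[0,0,0]],[0,[-0.05,0.1,-0.05],[0,0,0]],[0,[-0.05,0.1,-0.05],[0,0,0]],[0,[-0.05,0.1,-0.05],[0,0,0]]]'; cat > st.py <<'E'
from h import *
from workcell import ctrl
o=ctrl.get_obs();R=Ro.from_rotvec(o["orientation"]).as_matrix()
zd=np.degrees(np.arctan2(R[1,2],R[0,2]))
s=np.radians(-12.2+90-zd)
print("t",o["t"],"M",o["moment"].round(3),"F",o["ft_force"].round(1),"pos",o["ee_pos"].round(1),"w",round(o["width"],1),"q6",o["qpos"][5].round(3),"screw(if held)",s.round(3),"tau6",o["joint_torque"][5].round(3))
E
python3 st.py
```

```text
t: 3.5
ee_pos: [526.3, -10.8, 65.0]
orientation: [-1.529, 0.422, -0.421]
ft_force: [-0.3, 0.1, 0.8]
width: 27.1
t 3.5 M [ 0.004 -0.156 -0.012] F [-0.3  0.1  0.8] pos [526.3 -10.8  65. ] w 27.1 q6 -1.076 screw(if held) 0.325 tau6 0.0
```

```bash
python3 -m jog '[[0,[0,0,0],[0,0,0]],[0,[0,0,0],[0,0,0]],[0,[0,0,0],[0,0,0]],[0,[0,0,0],[0,0,0]]]'; python3 st.py
```

```text
t: 3.9
ee_pos: [526.5, -10.6, 65.1]
orientation: [-1.529, 0.421, -0.422]
ft_force: [0.7, 2.7, -0.3]
width: 14.0
t 3.9 M [ 0.527 -0.313  0.03 ] F [ 0.7  2.7 -0.3] pos [526.5 -10.6  65.1] w 14.0 q6 -1.076 screw(if held) 0.325 tau6 0.016
```

```bash
python3 -m jog '[[0,[0,0.02,0],[0,0.06,0]],[0,[0,0.03,0],[0,0.12,0]],[0,[0,0.045,0],[0,0.18,0]],[0,[0,0.06,0],[0,0.24,0]],[0,[0,0.075,0],[0,0.3,0]],[0,[0,0.09,0],[0,0.36,0]],[0,[0,0.09,0],[0,0.36,0]]]'; python3 st.py;python3 -m jog '[[0,[0,0.01,0],[0,0.04,0]],[0,[0,0.01,0],[0,0.04,0]]]'; python3 st.py;python3 -m jog '[[0,[0,0.01,0],[0,0.05,0]],[0,[0,0.01,0],[0,0.05,0]]]'; python3 st.py;python3 -m jog '[[0,[0,0.01,0],[0,0.05,0]],[0,[0,0.01,0],[0,0.05,0]]]'; python3 st.py
```

```text
t: 4.6
ee_pos: [526.8, -10.2, 64.2]
orientation: [-1.453, 0.702, -0.703]
ft_force: [2.2, 5.3, -0.7]
width: 13.9
t 4.6 M [ 1.048 -0.449 -0.069] F [ 2.2  5.3 -0.7] pos [526.8 -10.2  64.2] w 13.9 q6 -0.714 screw(if held) 0.687 tau6 0.501
t: 4.8
ee_pos: [526.9, -10.1, 64.1]
orientation: [-1.442, 0.732, -0.733]
ft_force: [2.3, 5.1, -1.6]
width: 13.7
t 4.8 M [ 1.077 -0.509 -0.004] F [ 2.3  5.1 -1.6] pos [526.9 -10.1  64.1] w 13.7 q6 -0.675 screw(if held) 0.726 tau6 0.3
t: 5.0
ee_pos: [527.0, -10.1, 64.0]
orientation: [-1.428, 0.771, -0.772]
ft_force: [2.4, 6.4, -1.0]
width: 13.8
t 5.0 M [ 1.131 -0.453  0.023] F [ 2.4  6.4 -1. ] pos [527.  -10.1  64. ] w 13.8 q6 -0.625 screw(if held) 0.777 tau6 0.382
t: 5.2
ee_pos: [527.0, -10.1, 63.9]
orientation: [-1.413, 0.809, -0.81]
ft_force: [3.2, 5.9, -2.2]
width: 13.9
t 5.2 M [ 1.156 -0.564 -0.03 ] F [ 3.2  5.9 -2.2] pos [527.  -10.1  63.9] w 13.9 q6 -0.575 screw(if held) 0.827 tau6 0.384
```

```bash
python3 -m jog '[[0,[0,0.01,0],[0,0.05,0]],[0,[0,0.01,0],[0,0.05,0]]]'|head -1; python3 st.py;python3 -m jog '[[0,[0,0.01,0],[0,0.05,0]],[0,[0,0.01,0],[0,0.05,0]]]'|head -1; python3 st.py
```

```text
t: 5.4
t 5.4 M [ 1.189 -0.617  0.007] F [ 2.7  6.  -3.1] pos [527.1 -10.   63.7] w 13.8 q6 -0.525 screw(if held) 0.877 tau6 0.385
t: 5.6
t 5.6 M [ 1.19  -0.687 -0.025] F [ 3.8  6.2 -3.8] pos [527.2 -10.   63.6] w 13.9 q6 -0.475 screw(if held) 0.927 tau6 0.387
```

```bash
python3 -m jog '[[0,[0,0,0],[0,0,0]]]'|head -1; python3 st.py; python3 -m jog '[[0,[0,0,0],[0,0,0]]]'|head -1; python3 st.py
```

```text
t: 5.7
t 5.7 M [ 1.277 -0.718  0.02 ] F [ 3.9  7.3 -3.4] pos [527.2 -10.   63.6] w 14.1 q6 -0.476 screw(if held) 0.925 tau6 0.008
t: 5.8
t 5.8 M [ 1.226 -0.659 -0.025] F [ 2.7  7.  -4.1] pos [527.2 -10.   63.6] w 13.7 q6 -0.476 screw(if held) 0.925 tau6 -0.022
```

```bash
python3 -m jog '[[0,[-0.07,0,0.08],[0,0.05,0]],[0,[-0.07,0,0.08],[0,0.05,0]]]'|head -1; python3 st.py;python3 -m jog '[[0,[0,0.01,0],[0,0.05,0]],[0,[0,0.01,0],[0,0.05,0]]]'|head -1; python3 st.py
```

```text
t: 6.0
t 6.0 M [ 0.166 -0.67  -0.004] F [ 4.4  0.2 -4. ] pos [527.2  -9.8  63.5] w 14.2 q6 -0.424 screw(if held) 0.975 tau6 0.464
t: 6.2
t 6.2 M [ 0.338 -0.863  0.056] F [ 4.7  2.2 -6.4] pos [527.3  -9.8  63.4] w 13.8 q6 -0.375 screw(if held) 1.024 tau6 0.503
```

```bash
python3 - <<'E'
from workcell import ctrl
import cv2
im=ctrl.get_image("wrist"); cv2.imwrite("pics/w3.png",im["color"][:,:,::-1])
E
```

```text
(no output)
```

View pics/w3.png

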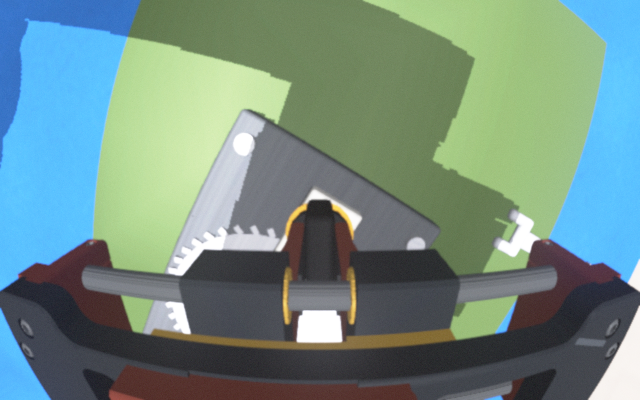

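```bash
python3 -m jog '[[0,[0,0.03,0],[0,0.05,0]],[0,[0,0.03,0],[0,0.05,0]]]'|head -1; python3 st.py;python3 -m jog '[[0,[0,0,0],[0,0,0]],[0,[0,0,0],[0,0,0]]]'|head -1; python3 st.py
```

```text
t: 6.45
t 6.45 M [ 0.412 -0.974  0.078] F [ 4.9  2.  -5.5] pos [527.4  -9.8  63.3] w 14.0 q6 -0.325 screw(if held) 1.074 tau6 0.529
t: 6.65
t 6.65 M [ 0.38  -0.974  0.129] F [ 4.7  2.2 -6.6] pos [527.4  -9.8  63.3] w 13.9 q6 -0.327 screw(if held) 1.072 tau6 0.101
```

```bash
python3 -m jog '[[0,[0,0.01,0],[0,0.05,0]],[0,[0,0.01,0],[0,0.05,0]],[0,[0,0.01,0],[0,0.05,0]],[0,[0,0.01,0],[0,0.05,0]]]'|head -1; python3 st.py;python3 -m jog '[[0,[0,0,0],[0,0,0]]]'|head -1; python3 st.py
```

```text
t: 7.05
t 7.05 M [ 0.424 -1.018  0.222] F [ 4.9  2.1 -6.6] pos [527.4  -9.8  63.2] w 13.7 q6 -0.277 screw(if held) 1.122 tau6 0.147
t: 7.15
t 7.15 M [ 0.426 -1.038  0.145] F [ 4.5  2.2 -6.5] pos [527.4  -9.8  63.2] w 13.9 q6 -0.277 screw(if held) 1.122 tau6 0.146
```

```bash
python3 -m jog '[[0,[0,-0.01,0],[0,-0.07,0]],[0,[0,-0.03,0],[0,-0.14,0]],[0,[0,-0.05,0],[0,-0.21,0]],[0,[0,-0.07,0],[0,-0.28,0]],[0,[0,-0.08,0],[0,-0.35,0]],[0,[0,-0.1,0],[0,-0.42,0]],[0,[0,-0.11,0],[0,-0.49,0]],[0,[0,-0.13,0],[0,-0.56,0]]]'|head -1; python3 st.py;python3 -m jog '[[0,[0,-0.01,0],[0,-0.07,0]],[0,[0,-0.03,0],[0,-0.14,0]],[0,[0,-0.05,0],[0,-0.21,0]],[0,[0,-0.07,0],[0,-0.28,0]],[0,[0,-0.08,0],[0,-0.35,0]],[0,[0,-0.1,0],[0,-0.42,0]],[0,[0,-0.1,0],[0,-0.48,0]],[0,[0,-0.1,0],[0,-0.5,0]]]'|head -1; python3 st.py
```

```text
t: 7.95
t 7.95 M [-0.125 -0.537 -0.002] F [ 1.6 -1.6 -3.6] pos [526.7 -10.2  64.5] w 13.7 q6 -0.84 screw(if held) 0.56 tau6 0.884
t: 8.75
t 8.75 M [-1.034 -0.208 -0.074] F [-0.  -6.1  1.1] pos [526.3 -10.8  65.7] w 13.4 q6 -1.338 screw(if held) 0.061 tau6 -0.241
```

```bash
python3 -m jog '[[0,[0,0,0],[0,0,0]]]'|head -1; python3 st.py; python3 -m jog '[[0,[0,0,0],[0,-0.02,0]],[0,[0,0,0],[0,-0.02,0]]]'|head -1; python3 st.py;
```

```text
t: 8.85
t 8.85 M [-1.006 -0.133  0.028] F [-0.  -5.2  0.5] pos [526.3 -10.8  65.7] w 14.2 q6 -1.336 screw(if held) 0.063 tau6 -0.193
t: 9.05
t 9.05 M [-1.074e+00 -1.610e-01  1.000e-03] F [-0.5 -4.2  0.9] pos [526.3 -10.8  65.7] w 13.8 q6 -1.356 screw(if held) 0.043 tau6 -0.176
```

```bash
python3 -m jog '[[0,[0,0,0],[0,-0.03,0]],[0,[0,0,0],[0,-0.03,0]],[0,[0,0,0],[0,-0.03,0]]]'|head -1; python3 st.py;python3 -m jog '[[0,[0,0,0],[0,-0.02,0]],[0,[0,0,0],[0,-0.02,0]],[0,[0,0,0],[0,-0.02,0]]]'|head -1; python3 st.py;
```

```text
t: 9.35
t 9.35 M [-1.167 -0.138  0.02 ] F [-0.9 -5.9  2.2] pos [526.3 -10.9  65.8] w 14.0 q6 -1.386 screw(if held) 0.013 tau6 0.005
t: 9.65
t 9.65 M [-1.168 -0.062 -0.173] F [ 0.6 -6.6  2.4] pos [526.3 -10.9  65.8] w 14.2 q6 -1.405 screw(if held) -0.006 tau6 -0.219
```

```bash
python3 -m jog '[[0.6,[0,0,0],[0,0.01,0]],[0.6,[0,0,0],[0,0.01,0]],[0.6,[0,0,0],[0,0.01,0]],[0.6,[0,0,0],[0,0.01,0]],[1,[0,0,0],[0,0.01,0]],[1,[0,-3,0],[0,0.01,0]],[1,[0,-7,0],[0,0.01,0]],[1,[0,-9.5,0],[0,0.01,0]]]'; python3 -m jog '[[1,[0,0,0],[0,0,0]],[1,[0,0,0],[0,0,0]]]'; python3 - <<'E'
from h import *
from workcell import ctrl
plan(484.7,-206,160,59)
P=None
for n in("scene","top"):
    im=ctrl.get_image(n); np.savez(n+"1.npz",**im); P=cloud(im); c=im["color"]
    for zc,(x,y) in (("R",(485,-206)),("L",(527,-11))):
        k=(np.hypot(P[...,0]-x,P[...,1]-y)<45)&(P[...,2]>68)&(P[...,2]<100)&(c.max(2)<90)
        if k.sum()>20: print(n,zc,k.sum(),cv2.minAreaRect(P[k][:,:2].astype(np.float32)))
E
```

```text
t: 10.45
ee_pos: [527.3, -9.7, 162.5]
orientation: [-1.564, 0.17, -0.172]
ft_force: [0.6, -0.6, 0.8]
width: 74.3
t: 10.65
ee_pos: [526.7, -9.8, 160.5]
orientation: [-1.564, 0.17, -0.171]
ft_force: [-1.3, -0.2, -0.2]
width: 86.9
z dir deg 77.53 q [-0.041  0.366  1.894  0.     0.881 -1.394] pos [526.7  -9.8 160.5] t 10.65
R [[0.976, 0.001, 0.216], [-0.216, -0.0, 0.976], [0.001, -1.0, 0.0]]
shift cm [  0.13   0.05 -20.07] turn [-0.     0.323  0.001]
scene R 148 ((485.08966064453125, -206.3299560546875), (16.44769287109375, 52.37549591064453), 57.66436767578125)
scene L 136 ((527.4224853515625, -11.582271575927734), (14.394699096679688, 54.79442596435547), 77.754150390625)
top R 74 ((483.8573913574219, -204.98561096191406), (13.911018371582031, 52.254249572753906), 58.50263214111328)
```

```bash
python3 -m jog '[[1,[0.1,0,-5],[0,0.1,0]],[1,[0.1,0,-10],[0,0.2,0]],[1,[0.1,0,-15],[0,0.32,0]],[1,[0.1,0,-18],[0,0.325,0]],[1,[0.1,0,-20],[0,0.325,0]],[1,[0.1,0,-20.07],[0,0.325,0]],[1,[0.1,0,-20.07],[0,0.325,0]],[1,[0.1,0,-20.07],[0,0.325,0]]]'; python3 - <<'E'
from h import *
from workcell import ctrl
im=ctrl.get_image("wrist"); cv2.imwrite("pics/w4.png",im["color"][:,:,::-1])
plan(484.7,-206,66,58.8)
E
```

```text
t: 11.55
ee_pos: [484.1, -205.0, 159.7]
orientation: [-1.528, 0.426, -0.424]
ft_force: [-1.0, -0.3, 0.6]
width: 87.9
z dir deg 58.96 q [-0.423  0.366  1.895  0.     0.881 -1.452] pos [ 484.3 -204.9  159.9] t 11.6
R [[0.857, -0.001, 0.516], [-0.516, 0.001, 0.857], [-0.001, -1.0, 0.0]]
shift cm [ 0.1   9.39 -0.07] turn [-0.     0.003 -0.001]
```

View pics/w4.png

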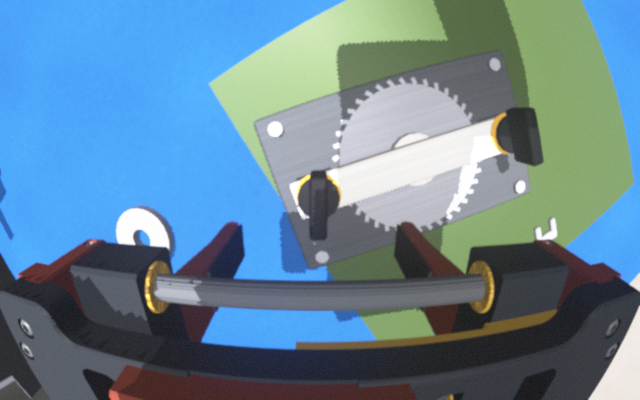

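```bash
python3 -m jog '[[1,[0.05,3,0],[0,0,0]],[1,[0.05,6,0],[0,0,0]],[1,[0.05,8,0],[0,0,0]],[1,[0.05,9.45,0],[0,0,0]],[1,[0.05,9.45,0],[0,0,0]],[0,[0.05,9.45,0],[0,0,0]],[0,[0.05,9.45,0],[0,0,0]],[0,[0.05,9.45,0],[0,0,0]]]'; python3 -m jog '[[0,[0,0,0],[0,0,0]],[0,[0,0,0],[0,0,0]],[0,[0,0,0],[0,0,0]],[0,[0,0,0],[0,0,0]],[0,[0,0,0],[0,0,0]],[0,[0,0,0],[0,0,0]],[0,[0,0,0],[0,0,0]],[0,[0,0,0],[0,0,0]]]'; python3 -m jog '[[0,[0,0,0],[0,0,0]],[0,[0,0,0],[0,0,0]]]' >/dev/null; python3 st.py
```

```text
t: 12.4
ee_pos: [485.5, -206.5, 67.0]
orientation: [-1.529, 0.424, -0.427]
ft_force: [0.1, 0.4, -0.0]
width: 67.5
t: 13.2
ee_pos: [484.7, -206.3, 65.9]
orientation: [-1.529, 0.426, -0.425]
ft_force: [0.0, -0.8, 0.6]
width: 13.9
t 13.4 M [-0.106 -0.015 -0.106] F [-0.2 -0.2 -0.7] pos [ 484.7 -206.3   65.9] w 13.6 q6 -1.453 screw(if held) 0.33 tau6 -0.04
```

```bash
python3 -m jog '[[0,[0,0.015,0],[0,0.06,0]],[0,[0,0.03,0],[0,0.12,0]],[0,[0,0.045,0],[0,0.18,0]],[0,[0,0.06,0],[0,0.24,0]],[0,[0,0.075,0],[0,0.3,0]],[0,[0,0.09,0],[0,0.36,0]],[0,[0,0.1,0],[0,0.4,0]],[0,[0,0.1,0],[0,0.4,0]]]'|head -1; python3 st.py;python3 -m jog '[[0,[0,0.02,0],[0,0.07,0]],[0,[0,0.02,0],[0,0.07,0]]]'|head -1; python3 st.py
```

```text
t: 14.2
t 14.2 M [ 0.139 -0.25  -0.05 ] F [ 0.4  1.6 -1.1] pos [ 485.  -206.1   64.9] w 14.1 q6 -1.053 screw(if held) 0.73 tau6 0.386
t: 14.4
t 14.4 M [ 0.306 -0.325 -0.049] F [ 1.3  1.  -0.8] pos [ 485.  -206.1   64.8] w 13.9 q6 -0.983 screw(if held) 0.8 tau6 0.619
```

```bash
python3 -m jog '[[0,[0,0.02,0],[0,0.07,0]],[0,[0,0.02,0],[0,0.07,0]],[0,[0,0.02,0],[0,0.07,0]]]'|head -1; python3 st.py;python3 -m jog '[[0,[0,0.02,0],[0,0.07,0]],[0,[0,0.02,0],[0,0.07,0]],[0,[0,0.02,0],[0,0.07,0]]]'|head -1; python3 st.py
```

```text
t: 14.7
t 14.7 M [ 0.593 -0.599 -0.04 ] F [ 1.9  3.5 -1.5] pos [ 485.  -206.1   64.6] w 13.9 q6 -0.916 screw(if held) 0.867 tau6 0.024
t: 15.0
t 15.0 M [ 0.815 -0.712 -0.027] F [ 3.3  3.8 -0.8] pos [ 485.1 -206.1   64.4] w 13.8 q6 -0.846 screw(if held) 0.937 tau6 -0.012
```

Free so far (static wrist torque about 0). Continuing in small steps past the binding range.

```bash
python3 -m jog '[[0,[0,0.02,0],[0,0.08,0]],[0,[0,0.02,0],[0,0.08,0]],[0,[0,0.02,0],[0,0.08,0]]]'|head -1; python3 st.py;python3 -m jog '[[0,[0,0.02,0],[0,0.08,0]],[0,[0,0.02,0],[0,0.08,0]],[0,[0,0.02,0],[0,0.08,0]]]'|head -1; python3 st.py
```

```text
t: 15.3
t 15.3 M [ 0.85  -0.814  0.014] F [ 3.9  4.4 -0.5] pos [ 485.1 -206.1   64.2] w 13.9 q6 -0.765 screw(if held) 1.018 tau6 0.014
t: 15.6
t 15.6 M [ 0.841 -0.822 -0.048] F [ 4.5  4.2 -0.8] pos [ 485.2 -206.    64. ] w 13.4 q6 -0.685 screw(if held) 1.098 tau6 0.014
```

```bash
python3 -m jog '[[0,[0,0.02,0],[0,0.08,0]],[0,[0,0.02,0],[0,0.08,0]],[0,[0,0.02,0],[0,0.08,0]]]'|head -1; python3 st.py;python3 -m jog '[[0,[0,0.02,0],[0,0.08,0]],[0,[0,0.02,0],[0,0.08,0]],[0,[0,0.02,0],[0,0.08,0]]]'|head -1; python3 st.py
```

```text
t: 15.9
t 15.9 M [ 0.863 -0.844  0.016] F [ 3.8  5.  -1.6] pos [ 485.2 -206.1   63.8] w 13.7 q6 -0.605 screw(if held) 1.178 tau6 0.015
t: 16.2
t 16.2 M [ 0.927 -0.898 -0.005] F [ 3.8  4.4 -1.1] pos [ 485.3 -206.1   63.6] w 13.8 q6 -0.525 screw(if held) 1.258 tau6 0.015
```

```bash
python3 -m jog '[[0,[0,0.02,0],[0,0.08,0]],[0,[0,0.04,0],[0,0.16,0]],[0,[0,0.05,0],[0,0.22,0]],[0,[0,0.05,0],[0,0.22,0]],[0,[0,0.05,0],[0,0.22,0]]]'|head -1; python3 st.py
```

```text
t: 16.7
t 16.7 M [ 0.89  -0.965 -0.099] F [ 4.5  4.1 -1.7] pos [ 485.5 -206.1   63.1] w 14.0 q6 -0.305 screw(if held) 1.478 tau6 0.007
```

```bash
python3 -m jog '[[0,[0,0.015,0],[0,0.07,0]],[0,[0,0.03,0],[0,0.14,0]],[0,[0,0.05,0],[0,0.21,0]],[0,[0,0.07,0],[0,0.28,0]],[0,[0,0.085,0],[0,0.35,0]],[0,[0,0.1,0],[0,0.42,0]],[0,[0,0.12,0],[0,0.49,0]],[0,[0,0.14,0],[0,0.56,0]]]'|head -1; python3 st.py; python3 -m jog '[[0,[0,0.015,0],[0,0.07,0]],[0,[0,0.03,0],[0,0.14,0]],[0,[0,0.05,0],[0,0.21,0]],[0,[0,0.06,0],[0,0.26,0]],[0,[0,0.07,0],[0,0.3,0]],[0,[0,0.07,0],[0,0.3,0]],[0,[0,0.07,0],[0,0.3,0]]]'|head -1; python3 st.py
```

```text
t: 17.5
t 17.5 M [ 0.785 -1.123  0.064] F [ 6.7  4.5 -4.3] pos [ 485.9 -206.2   61.7] w 14.0 q6 0.257 screw(if held) 2.04 tau6 -0.867
t: 18.2
t 18.2 M [ 0.658 -1.201 -0.009] F [ 6.4  3.5 -5.7] pos [ 486.  -206.4   61. ] w 14.2 q6 0.555 screw(if held) 2.338 tau6 -0.004
```

Now small steps until the home stop is felt.

```bash
python3 -m jog '[[0,[0,0.02,0],[0,0.05,0]],[0,[0,0.02,0],[0,0.05,0]],[0,[0,0.02,0],[0,0.05,0]]]'|head -1; python3 st.py; python3 -m jog '[[0,[0,0.01,0],[0,0.02,0]],[0,[0,0.01,0],[0,0.02,0]],[0,[0,0.01,0],[0,0.02,0]]]'|head -1; python3 st.py
```

```text
t: 18.5
t 18.5 M [ 0.689 -1.16  -0.059] F [ 6.7  3.2 -3.2] pos [ 486.1 -206.5   60.8] w 13.9 q6 0.605 screw(if held) 2.388 tau6 -0.001
t: 18.8
t 18.8 M [ 0.666 -1.151  0.142] F [ 6.1  4.2 -3.8] pos [ 486.1 -206.5   60.8] w 13.9 q6 0.624 screw(if held) 2.407 tau6 0.172
```

Stop felt at about 2.40. Ease and release, then lift and look.

```bash
python3 -m jog '[[0.6,[0,0,0],[0,-0.01,0]],[0.6,[0,0,0],[0,-0.01,0]],[0.6,[0,0,0],[0,-0.01,0]],[0.6,[0,0,0],[0,-0.01,0]],[1,[0,0,0],[0,-0.01,0]],[1,[0,-3,0],[0,-0.01,0]],[1,[0,-7,0],[0,-0.01,0]],[1,[0,-11,0],[0,-0.01,0]]]'; python3 -m jog '[[1,[0,-8,0],[0,0,0]],[1,[0,-8,0],[0,0,0]],[1,[0,-8,0],[0,0,0]],[1,[0,-8,0],[0,0,0]],[1,[0,-8,0],[0,0,0]]]'; python3 - <<'E'
from h import *
from workcell import ctrl
for n in("scene","top"):
    im=ctrl.get_image(n); cv2.imwrite(f"pics/{n}2.png",im["color"][:,:,::-1]); P=cloud(im); c=im["color"]
    for zc,(x,y) in (("R",(485,-206)),("L",(527,-11))):
        k=(np.hypot(P[...,0]-x,P[...,1]-y)<45)&(P[...,2]>66)&(P[...,2]<100)&(c.max(2)<90)
        if k.sum()>20: print(n,zc,k.sum(),cv2.minAreaRect(P[k][:,:2].astype(np.float32)),np.percentile(P[k][:,2],95))
im=ctrl.get_image("wrist"); cv2.imwrite(f"pics/w5.png",im["color"][:,:,::-1])
E
python3 st.py
```

```text
t: 19.6
ee_pos: [484.1, -206.1, 171.4]
orientation: [-0.523, 1.925, -1.923]
ft_force: [0.9, -0.7, -0.4]
width: 74.7
t: 20.1
ee_pos: [483.8, -205.8, 249.2]
orientation: [-0.523, 1.926, -1.923]
ft_force: [-0.4, -0.1, -0.9]
width: 88.0
scene R 91 ((486.05523681640625, -206.16307067871094), (50.68031311035156, 13.588266372680664), 30.79443359375) 90.31154473529625
scene L 131 ((527.2410278320312, -11.892171859741211), (14.648335456848145, 52.7586784362793), 78.98731994628906) 95.77635211878578
top L 69 ((526.7551879882812, -10.684783935546875), (13.641874313354492, 51.522308349609375), 77.79608154296875) 97.79096174826863
t 20.25 M [ 0.    -0.014  0.043] F [-0.1  0.  -0.6] pos [ 484.  -205.9  249.1] w 87.8 q6 0.617 screw(if held) 2.4 tau6 -0.001
```

View pics/scene2.png

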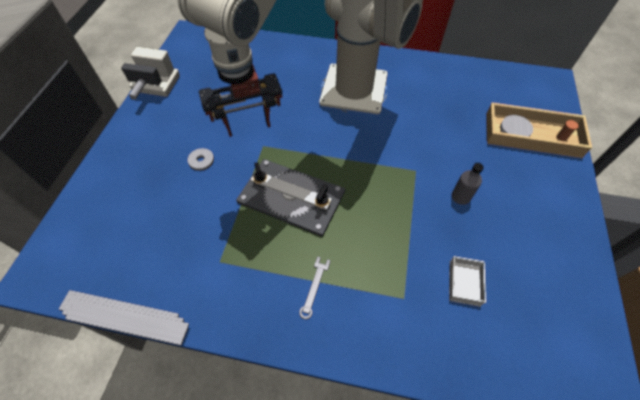

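View pics/w5.png

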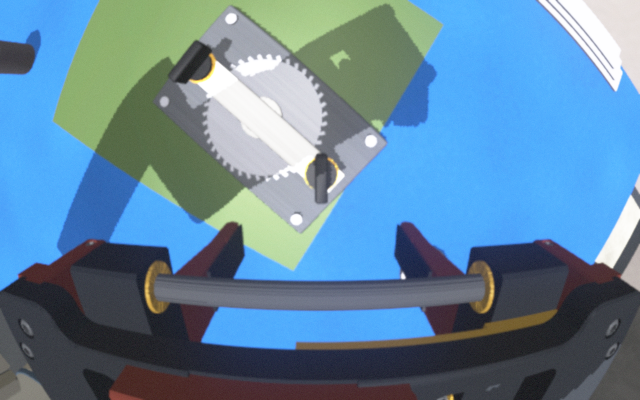

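```bash
python3 -c "
from workcell import ctrl
print(ctrl.close_job())"
```

```text
the job is handed in; nothing more can be done
None
```

The job is handed in: the left knob was the crossed one and is back at its stop, and the right knob is screwed fully home. It took about 20 s of the 67 s allowed.

- **Left knob (crossed):** It began to bind at about 0.97 rad, and the torque rose by about 1 N m per rad. I stopped at 1.12 rad with about 0.15 N m on it and did not force it. I then unscrewed it until I felt the stop. The pictures show its grip bar along the jig's x axis to within about 1°, so joint about 0.
- **Right knob (good):** It showed no rise in torque anywhere in the binding range. I felt the home stop at about 2.40 rad. The scene picture gives about 2.39 rad, and the knob's top sits lower than the left one's. The top camera gave no reading for this knob at the end, so that figure rests on one view.
- **Bench:** The gripper was open and raised to about 249 mm, touching nothing, with force readings near zero. By eye in the scene picture, the bottle, flange, spanner and tin are where they started; I did not measure them.

The wrist moment reading was noisy, about ±0.05 N m. I therefore judged the binding from the joint-6 torque while holding still as well as from the moment; the two agreed.

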